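# Set the fence of a dough-cutting board to its preset notch and lock it

## Task

Set the dough-cutting board to its preset strip width: push the sliding fence along its rail towards the steel preset block until its spring pin clicks into the block's notch, without running past the notch. Then press the round lock button on top of the carriage fully down. Push with the fingers only, gripping nothing, and leave the things standing around where they are.

Things in the scene. Friction and masses are not known exactly. Their poses are not given: they have to be found in the camera images.
- board: light wooden dough-cutting board, 180 x 400 x 16 mm, fixed on the worktop, its yaw varies. Origin on the worktop; the wood spans -80 to +100 mm in its x, +-200 mm in its y; its y axis runs along the rail, roughly to the robot's left: the way the fence is pushed. A 16 mm wide aluminium rail lies along y at x = +45 mm, its top at 34 mm
- carriage (a joint): position of the sliding carriage (black block 46 x 44 mm on the rail, with the fence) along the board's +y, m: 0 = 130 mm right of the board's origin, at most 0.26. It slides with about 1.5 N of friction and cannot be lifted off. It starts right of the preset block, clear of it
- push_point (a point): centre of the length used for pushing on the right-hand (board -y) face of the fence, 45 mm towards the robot from the board's origin line and 39 mm above the worktop. The fence is an upright plate across the board, 96 mm long (from 72 mm in front of the board's origin line to 24 mm behind it), 14 mm thick (aluminium on this face, wood on the other), from 19 to 59 mm above the worktop
- pin (a joint): height of the spring-loaded index pin in the carriage's rear ear, m: 0 = fully down; about 0.003 while it rides on the block's first tooth; down again (under 0.001) in the notch
- pin_point (a point): centre of the 8 mm round tip of the index pin, at board x = +84 mm, on the carriage's mid-plane (the fence's mid-plane too); a steel knob tops the pin, 69 mm above the worktop when down
- preset: grey steel preset block: two teeth with a notch between them, 92 x 20 x 9 mm, screwed to the board behind the rail; its place along the rail varies, its y axis is the board's. Origin on the board's top (16 mm above the worktop) at the middle of the notch. Its first tooth has a ramp from 42 to 32 mm right of the notch, then a flat top
- notch (a point): middle of the notch, where the pin's tip lies within 1 mm when seated. Pushing left: about 5 N up the ramp, 1.5 N along the flat top with the pin 3 mm up, then the push falls off as the pin drops in over the last 5 mm and is drawn to the middle. The tooth beyond is steeper: going on takes 9 N, and about 12 N runs past it
- lock (a joint): travel of the lock button, m: 0 = up, 0.008 = fully down. Moves straight down, stiff by friction (about 4 N), no spring: it stays where it is left
- lock_top (a point): centre of the top of the lock button, a round steel button 20 mm across in a dark collar on top of the black block, over the rail (board x = +45 mm); 69 mm above the worktop when up, 61 mm when down; the collar's top is at 57 mm
- timer: cream wind-up kitchen timer, 64 mm across, 56 mm tall, loose, standing on the left end of the board beyond the fence's way (bystander); origin under its centre
- salt_shaker: small glass salt shaker with a metal cap, 44 mm across, 90 mm tall, loose, left of the board (bystander); origin under its centre
- pepper_mill: dark wooden pepper mill, 58 mm across, 170 mm tall, loose, behind the board (bystander); origin under its centre

How it is judged:
By the outcome, as a careful person would: the job done as asked, in the order asked, and still so for the second after the job is handed in, with the robot touching nothing.
It also fails if it takes over 53 s, if anything falls off the work surface, if the arm or the gripper's body presses on something with over 40 N, if the wrist force passes 120 N, or if a joint passes its speed limit or range.

## Robot

A 7-joint arm with a two-finger parallel gripper is mounted at the origin on a cart in front of the work surface, level with it; the furniture and walls round the work are solid. World frame = base frame: x ahead of the robot, y to its left, z up, the work surface at z = 0. Lengths are in m, angles in degrees, forces in N, time in s.
With the tool pointing down it reaches from about 0.35 to 0.775 m from the base axis. Payload 3.1 kg.
Tool frame: the origin (TCP) lies on the centre line of the jaws, within the pads' length; the fingertips stand 17 mm ahead of it and the grasp point (between the pads) lies 2 mm behind it (robot.tip_reach is the distance from the TCP to the fingertips, in m); z points along the fingers, y is the direction in which the jaws open and shut (so a half turn about z gives the same grasp; the last joint's range is limited). The gripper opens to 85 mm and grips with 20 to 120 N. Pads are 22 mm wide; open, the fingers measure 114 mm over their backs; the gripper's body (76 mm by 85 mm) begins 54 mm behind the grasp point. The pads swing forward as they close: fully open they stand 13 mm farther back than shut.
Start: joints at [70.319, 17.813, 0.802, 86.603, -0.252, 75.585, -1.558], TCP at [0.164, -0.525, 0.248] pointing down, gripper open.
Joint ranges: [-154.91, 154.91], [-16.99, 109.72], [-72.82, 74.43], [7.12, 147.25], [-82.49, 262.49], [11.32, 116.49], [-174.64, 174.64]. Speed limits (degrees/s): [159.86, 159.86, 180, 180, 180, 180, 180].

## Interface

Orientations are given as [roll, pitch, yaw] about the fixed x, y, z axes, in that order (R = Rz(yaw) Ry(pitch) Rx(roll)).
In Python, from station import robot, fingers, vision, workorder, recognise gives the robot as it stands. Calls block until the motion is done:
- robot.move_to(position, orientation): joint-space move of the TCP to a pose.
- robot.line_to(position, orientation=None, velocity=0.15, f_stop=None): straight line of the TCP; orientation=None keeps the orientation; velocity is the mean speed in m/s. With f_stop (N) it stops when the force on the tool has changed by that much, and returns True; else False.
- robot.move_j(angles): joint-space move.
- fingers.gripper_to(opening, force=None): opening from 0.0 (shut) to 1.0 (fully open); force is the grip in N (None keeps the last); returns when the fingers have stopped.
- robot.pause(seconds).
- robot.inverse_kinematics(position, orientation): joint angles nearest the present ones, or None.
- vision.grab_frame(name): name is "scene" or "top" or "wrist"; returns the picture (400x640x3 uint8, red, green, blue); there is no depth.
- vision.calibration(name): a dict with "mtx" (3x3 intrinsics, pixels), "k1" (the pictures are not rectified: a ray, as slopes to the right and down, at radius r is drawn at 1 + k1 r^2 times it, then the intrinsics apply), "extrinsics" (4x4, takes a point from world to camera coordinates); the wrist camera has in their place "T_tool_cam" (4x4, takes a point from camera to tool coordinates, whose origin is the TCP and whose axes are the flange's). Camera axes: x right, y up, looking along -z (the intrinsics and any distortion apply to the point x, -y, -z); pixel columns grow to the right and rows downward; lengths in m; the calibration is good to about 2 mm. A picture is of the moment at which its call begins: read the wrist's pose just before it. calibration takes no time and is no camera call.
A pose or a line that the arm cannot do raises robot.PlanningError and nothing moves.
- workorder.close_job(): hands the job in, once; it reports no verdict.
Trained networks look in the newest picture that a camera, given by its name, has taken for a name from the list of things; names that differ only in an ending like _2 or _b are one class to them, and where a whole thing is asked for, a point or a joint stands for the part that bears it (a point fixed in the world has none). Each returns a list of dicts, best first, with "p" (0 to 1); they miss things now and then, are a little off and sometimes report something else, mostly with a low value. They report only what shows in the picture. A call takes as long as a camera call.
- recognise(label, camera): "rect" ([centre column, centre row, width, height] in pixels, round what is visible of it).
Readings, each from a call of its own:
- robot.current_time_s(): time.
- robot.current_joint_positions(): joint angles.
- robot.current_dq(): joint speeds.
- robot.current_joint_torque(): joint torques, N m.
- robot.current_tool_pos(): TCP position.
- robot.current_eef_rot(): TCP orientation.
- robot.current_contact_force(): force on the tool from outside, world axes, zero at the start.
- robot.current_torque(): the same for the moment, N m.
- robot.current_finger_gap(): opening from 0.0 (shut) to 1.0 (fully open).
Only numpy, scipy, OpenCV 4.12 (cv2) and the standard library are available. Lean on these libraries where they do the work, as an engineer would, in place of code of your own. Each camera call takes 0.05 s, during which the arm holds its last target.

## Working session

There is one attempt and no reset: what is moved stays moved. The work goes in short steps, each a Python script; the robot and the scene stay as the last script left them, time stands still between calls to the robot, and variables do not carry over. Pictures are saved under pics/ and viewed, and the job is handed in when it is done.

```bash
ls; mkdir -p pics; python3 - <<'E'
from station import robot, fingers, vision, workorder, recognise
import cv2
print(robot.current_time_s())
for n in("scene","top","wrist"):
    im=vision.grab_frame(n); cv2.imwrite(f"pics/a_{n}.png",im[:,:,::-1])
    print(n,vision.calibration(n))
    if n!="wrist":
        for l in("board","carriage","preset","lock_top","pin_point","push_point","timer","salt_shaker","pepper_mill"):
            r=recognise(l,n); print(l,[(d["rect"],round(d["p"],2)) for d in r[:2]])
print(robot.current_time_s(),robot.tip_reach,robot.current_eef_rot())
E
```

```text
pics
0.0
scene {'mtx': array([[462.96649844,   0.        , 319.36034328],
       [  0.        , 462.96649844, 202.66095851],
       [  0.        ,   0.        ,   1.        ]]), 'k1': -0.11433956311434917, 'extrinsics': array([[-0.61492196, -0.788446  ,  0.01496312,  0.30297892],
       [ 0.60114652, -0.45639459,  0.65599302, -0.46263589],
       [-0.51038599,  0.41237954,  0.75461862, -0.96601676],
       [ 0.        ,  0.        ,  0.        ,  1.        ]])}
board [([373.4, 204.5, 149.9, 88.0], 0.88)]
carriage [([408.2, 180.6, 30.2, 50.7], 0.78)]
preset [([343.9, 188.1, 29.7, 17.4], 0.57)]
lock_top []
pin_point []
push_point [([407.2, 181.6, 29.7, 42.3], 0.74)]
timer [([336.4, 220.1, 22.9, 25.6], 0.61)]
salt_shaker [([284.8, 278.6, 16.4, 27.2], 0.65)]
pepper_mill [([271.1, 172.1, 21.1, 47.7], 0.65)]
top {'mtx': array([[370.17158868,   0.        , 314.87462837],
       [  0.        , 370.17158868, 204.38778053],
       [  0.        ,   0.        ,   1.        ]]), 'k1': 0.027851054913219396, 'extrinsics': array([[-2.44886304e-02, -9.99654392e-01, -9.56055333e-03,
        -1.1307371
[... 662 characters left out ...]
0.71)]
pepper_mill [([286.4, 148.4, 21.5, 43.4], 0.72), ([428.0, 226.4, 9.7, 5.7], 0.2)]
wrist {'mtx': array([[292.22006298,   0.        , 317.41067191],
       [  0.        , 292.22006298, 205.19500112],
       [  0.        ,   0.        ,   1.        ]]), 'k1': 0.0011740847489536506, 'T_tool_cam': array([[ 1.07308971e-03,  9.62252349e-01,  2.72156693e-01,
         6.78680282e-02],
       [ 9.99999370e-01, -9.43342193e-04, -6.07575709e-04,
        -8.39361048e-04],
       [-3.27904262e-04,  2.72157173e-01, -9.62252755e-01,
        -1.25706082e-01],
       [ 0.00000000e+00,  0.00000000e+00,  0.00000000e+00,
         1.00000000e+00]])}
1.05 0.017 [1.79999110e+02 1.86396787e-03 1.72956320e+01]
```

```bash
python3 - <<'E'
import cv2
for n in("scene","top"):
    im=cv2.imread(f"pics/a_{n}.png")
    c=im[130:310,230:480] if n=="scene" else im[120:310,200:460]
    cv2.imwrite(f"pics/a_{n}_c.png",cv2.resize(c,None,fx=3,fy=3,interpolation=cv2.INTER_CUBIC))
E
```

```text
(no output)
```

View pics/a_scene_c.png

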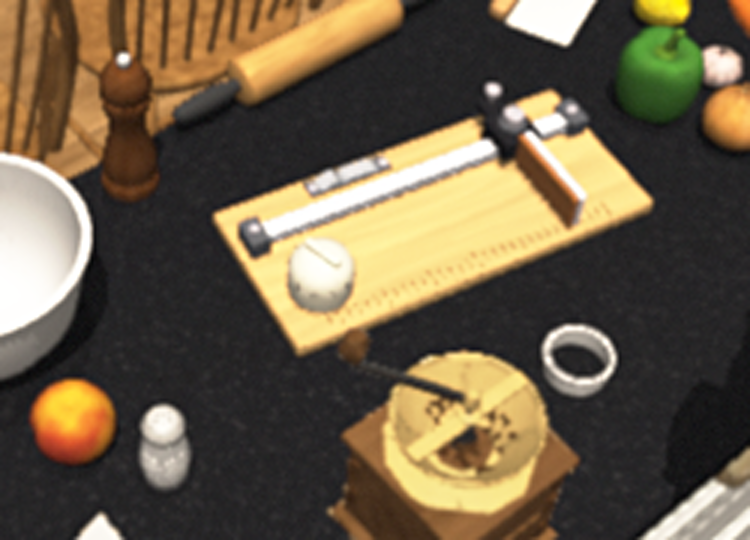

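View pics/a_top_c.png

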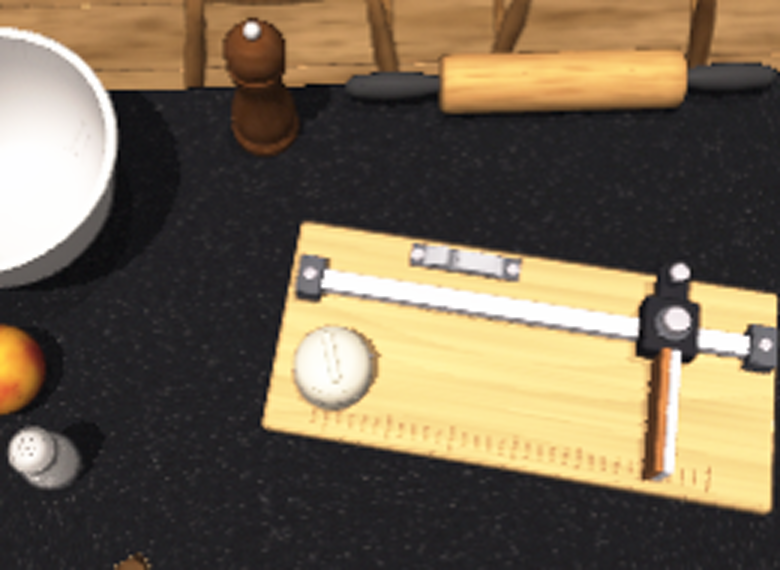

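View pics/a_wrist.png

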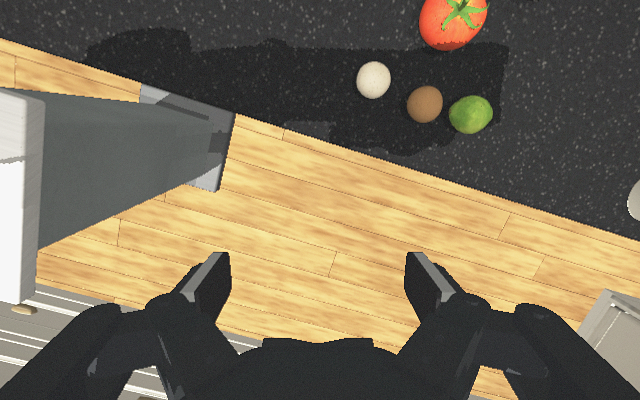

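The pictures show the fence at top-image about (422,245), its right side free. The preset block is at about (356,207), and the timer, on the left end of the board, at (312,243). The pepper mill is behind and the salt shaker to the left. Next I'll fit the board pose from its corners in both views.

```bash
cat > h.py <<'E'
import numpy as np, cv2
from scipy.optimize import least_squares
def proj(cal,P,ext=None):
    E=cal["extrinsics"] if ext is None else ext
    P=np.atleast_2d(P); c=P@E[:3,:3].T+E[:3,3]
    s=np.c_[c[:,0],-c[:,1]]/(-c[:,2:3]); r2=(s**2).sum(1,keepdims=True)
    s=s*(1+cal["k1"]*r2); K=cal["mtx"]
    return np.c_[K[0,0]*s[:,0]+K[0,2],K[1,1]*s[:,1]+K[1,2]]
def unproj(cal,px,z,ext=None):
    E=cal["extrinsics"] if ext is None else ext
    def f(q): return (proj(cal,[[q[0],q[1],z]],E)-px).ravel()
    return least_squares(f,[0.5,-0.1]).x
def wext(cal,pos,rpy):
    from scipy.spatial.transform import Rotation as R
    T=np.eye(4);T[:3,:3]=R.from_euler('xyz',rpy,degrees=True).as_matrix();T[:3,3]=pos
    return np.linalg.inv(T@cal["T_tool_cam"])
def b2w(b,P):
    P=np.atleast_2d(P).astype(float);c,s=np.cos(b[2]),np.sin(b[2])
    return np.c_[b[0]+c*P[:,0]-s*P[:,1],b[1]+s*P[:,0]+c*P[:,1],P[:,2]]
E
python3 - <<'E'
from h import *
from station import vision
C={(0.1,0.2):None}
pts={"top":{(.1,.2):(200+302/3,120+222/3),(-.08,.2):(200+264/3,120+430/3),(-.08,-.2):(200+768/3,120+513/3)},
"scene":{(.1,.2):(230+214/3,130+214/3),(-.08,.2):(230+300/3,130+354/3),(-.08,-.2):(230+654/3,130+206/3),(.1,-.2):(230+556/3,130+90/3)}}
def res(b,cams):
    o=[]
    for n in cams:
        cal=vision.calibration(n)
        P=[(k[0],k[1],.016) for k in pts[n]]
        o.append((proj(cal,b2w(b,P))-np.array(list(pts[n].values()))).ravel())
    return np.concatenate(o)
for cams in (["top"],["scene"],["top","scene"]):
    s=least_squares(res,[.5,-.2,0],args=(cams,)); print(cams,s.x,np.degrees(s.x[2]),s.fun.round(1))
b=s.x
np.save("b.npy",b)
ct=vision.calibration("top")
def wb(w): 
    d=w-b[:2];c,s_=np.cos(b[2]),np.sin(b[2]);return np.array([c*d[0]+s_*d[1],-s_*d[0]+c*d[1]])
for nm,px,z in [("button",(677,320),.069),("knob",(680,270),.069),("notch?",(452,260),.022),("screwL",(418,254),.020),("screwR",(512,268),.020),("timertop",(334,366),.056),("fence end",(661,478),.059)]:
    print(nm,wb(unproj(ct,(200+px[0]/3-.33,120+px[1]/3-.33),z)))
E
```

```text
['top'] [ 0.55948899 -0.27059436 -0.18917438] -10.838893479892695 [-0.4 -0.2 -1.2 -0.4  1.5  0.2]
['scene'] [ 0.55361148 -0.26309162 -0.19532845] -11.191495572754517 [-0.4  0.5 -0.3 -0.6  1.2 -0.3 -0.5  0.3]
['top', 'scene'] [ 0.55737348 -0.26796102 -0.19223379] -11.014185099460573 [-1.3  0.4 -2.4  0.3  0.4  1.4  0.2 -0.8  0.4 -2.3  1.3 -1.9 -0.5 -1.1]
button [ 0.04853017 -0.10751411]
knob [ 0.08985415 -0.10721956]
notch? [0.08688858 0.06785982]
screwL [0.08830938 0.09652677]
screwR [0.08876037 0.01773386]
timertop [-0.02750427  0.1470642 ]
fence end [-0.07220027 -0.10594861]
```

View pics/a_top.png

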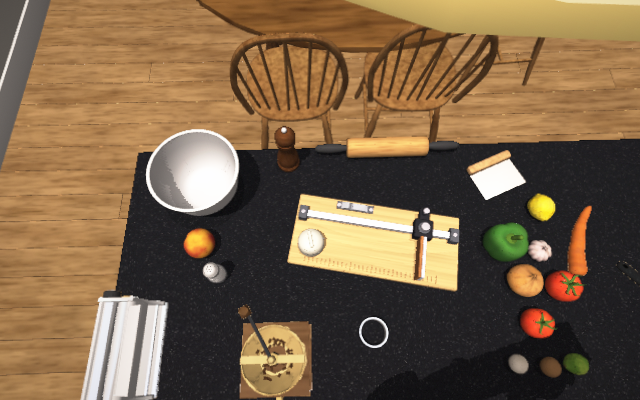

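```bash
python3 - <<'E'
from h import *
from station import robot,vision
b=np.load("b.npy")
for z in(.25,.2):
  for yaw in(-11,79,-101,169):
    p=b2w(b,[[.04,-.02,z]])[0]
    print(z,yaw,p,robot.inverse_kinematics(list(p),[180,0,yaw]))
for yaw in(-11,79,-101,169):
  for y in(-.15,.05):
    p=b2w(b,[[-.045,y,.047]])[0]
    print("push",yaw,p.round(3),robot.inverse_kinematics(list(p),[180,0,yaw]))
ct=vision.calibration("top");cs=vision.calibration("scene")
for px in[(318,395),(365,395),(420,395)]:print(unproj(ct,px,0.15))
for px in[(345,330),(420,285),(385,270)]:print("s",unproj(cs,px,0.12))
E
```

```text
0.25 -11 [ 0.59281563 -0.2952347   0.25      ] [ 30.51101083  31.96824008  -9.61849202  65.71653996   5.11675134
  82.70728094 -79.3214415 ]
0.25 79 [ 0.59281563 -0.2952347   0.25      ] [ 36.79081275  33.08892147 -20.90088441  65.37825917  11.30646315
  83.42027145   6.73638971]
0.25 -101 [ 0.59281563 -0.2952347   0.25      ] [  21.59665395   31.53433923    5.89556685   66.19911732   -3.10670643
   82.41286796 -163.96296127]
0.25 169 [ 0.59281563 -0.2952347   0.25      ] [ 43.27307235  35.15779415 -33.32542874  65.0358178   18.52264777
  84.77114881  92.26340358]
0.2 -11 [ 0.59281563 -0.2952347   0.2       ] [ 30.48808444  33.15982073  -9.24431152  70.763094     5.18523487
  76.47268214 -79.4868653 ]
0.2 79 [ 0.59281563 -0.2952347   0.2       ] [ 37.1034519   34.3395455  -20.68613157  70.41954299  11.7881687
  77.26213318   6.1523283 ]
0.2 -101 [ 0.59281563 -0.2952347   0.2       ] [  20.99951657   32.76304714    6.69714599   71.25871232   -3.72637341
   76.18465774 -163.4702201 ]
0.2 169 [ 0.59281563 -0.2952347   0.2       ] [ 43.87542351  36.53436041 -33.1416024   70.07541524  19.
[... 516 characters left out ...]
5805726  -5.81041226]
push -101 [ 0.485 -0.407  0.047] [  29.73141607   37.42938303   13.26689396   87.20877603   -9.63070044
   56.48259079 -145.31066882]
push -101 [ 0.523 -0.21   0.047] [  17.42745956   30.26448909    3.75315002   98.9122892    -2.43634917
   50.90210321 -168.79270198]
push 169 [ 0.485 -0.407  0.047] [ 57.26014638  40.56350245 -29.37179205  85.92753623  21.7856677
  59.24841983 101.55999249]
push 169 [ 0.523 -0.21   0.047] [ 42.66953435  34.20114831 -31.5201938   97.86177004  21.29927715
  53.9995731   81.86691557]
[ 0.25307667 -0.12630628]
[ 0.2512724  -0.20973057]
[ 0.24950161 -0.30687805]
s [0.27128477 0.10619812]
s [ 0.25090556 -0.09983375]
s [ 0.32982504 -0.06405522]
```

View pics/a_scene.png

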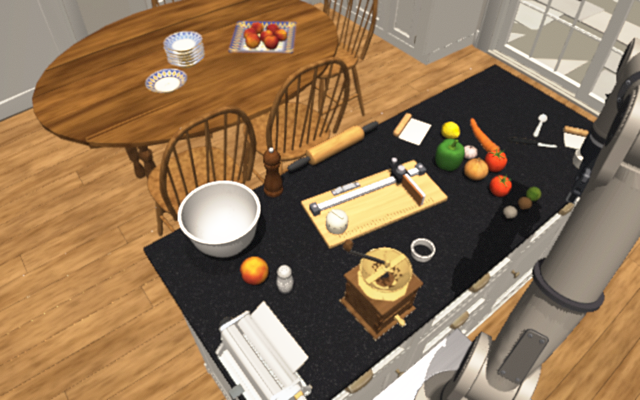

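```bash
python3 - <<'E'
from h import *
from station import robot,vision,fingers
b=np.load("b.npy")
p=b2w(b,[[.04,-.02,.2]])[0]
robot.move_to(list(p),[180,0,-11]); print(robot.current_time_s())
fingers.gripper_to(0.0); print(robot.current_time_s(),robot.current_finger_gap())
pos=robot.current_tool_pos();rot=robot.current_eef_rot()
im=vision.grab_frame("wrist");cv2.imwrite("pics/b_wrist.png",im[:,:,::-1])
np.save("b_pose.npy",np.r_[pos,rot]);print(pos,rot,robot.current_time_s(),robot.current_contact_force())
E
```

```text
2.8333
3.6 -0.0023128133772790894
[ 0.5928568  -0.29516194  0.19998467] [-1.79999695e+02  6.04945840e-04 -1.09925299e+01] 3.65 [-0.51066238  0.13233022  0.24490645]
```

View pics/b_wrist.png

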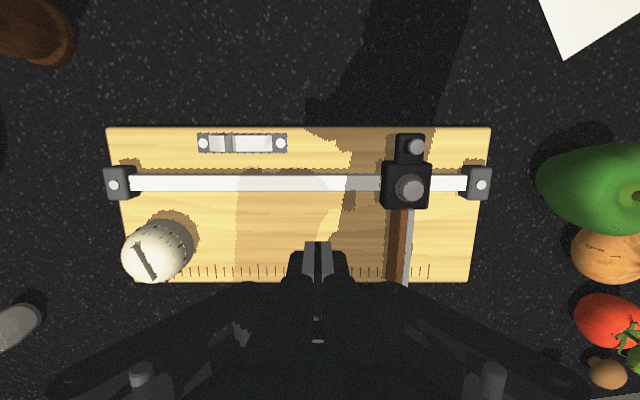

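```bash
python3 - <<'E'
import cv2
im=cv2.imread("pics/b_wrist.png")
cv2.imwrite("pics/b1.png",cv2.resize(im[120:170,185:305],None,fx=6,fy=6,interpolation=cv2.INTER_CUBIC))
cv2.imwrite("pics/b2.png",cv2.resize(im[120:290,370:500],None,fx=3.5,fy=3.5,interpolation=cv2.INTER_CUBIC))
cv2.imwrite("pics/b3.png",cv2.resize(im[120:290,95:215],None,fx=3.5,fy=3.5,interpolation=cv2.INTER_CUBIC))
E
```

```text
(no output)
```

View pics/b1.png

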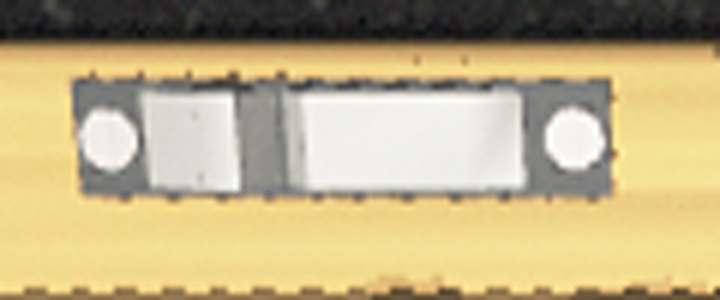

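View pics/b2.png

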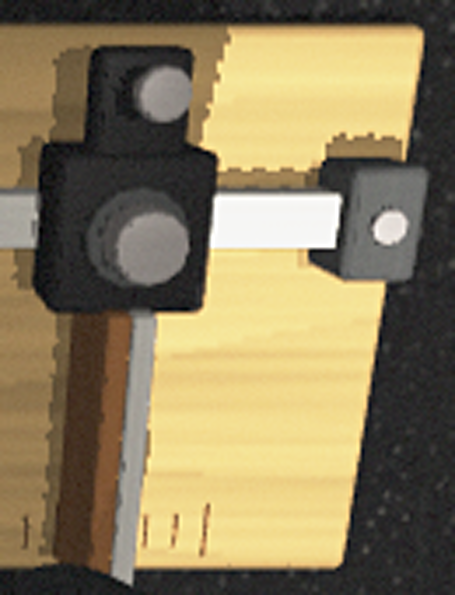

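View pics/b3.png

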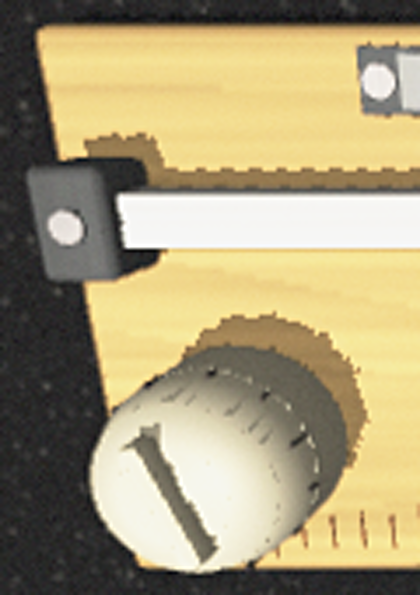

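The zoomed wrist picture shows the board corners and the preset's teeth. The notch is the dark strip at columns 225–232. Lock button is at (413,190) and the pin knob at (417,147).

```bash
python3 - <<'E'
from h import *
from station import vision
q=np.load("b_pose.npy");cal=vision.calibration("wrist");E=wext(cal,q[:3],q[3:])
C=[(.1,.2,.016),(.1,-.2,.016),(-.08,-.2,.016),(-.08,.2,.016)]
px=np.array([(105.9,127.7),(491.1,127.7),(468.3,282.6),(134.4,282.3)])-.4
s=least_squares(lambda b:(proj(cal,b2w(b,C),E)-px).ravel(),np.load("b.npy"))
b=s.x;print(b,np.degrees(b[2]),s.fun.round(1));np.save("b2.npy",b)
def wb(p,z):
    w=unproj(cal,np.array(p)-.4,z,E);d=w-b[:2];c,s_=np.cos(b[2]),np.sin(b[2]);return (np.array([c*d[0]+s_*d[1],-s_*d[0]+c*d[1]])*1000).round(1)
f=lambda x,y:(185+x/6,120+y/6)
for n,x,zs in[("left end",74,(16,18)),("L base/tooth",142,(17,19,25)),("2nd tooth top edge",240,(25,)),("floor L",240,(17,)),("floor R",281,(16,18)),("1st tooth edge",304,(22,25)),("flat end",478,(25,)),("ramp foot",523,(17,19)),("right end",612,(17,)),("screwL",108,(19,)),("screwR",574,(19,))]:
    print(n,[(z,wb(f(x,138),z/1000)) for z in zs])
g=lambda x,y:(370+x/3.5,120+y/3.5)
print("button",wb(g(152,247),.069),"knob",wb(g(164,94),.069),"fence top R edge far end",wb(g(110,572),.059),wb(g(122,315),.059))
for nm,x,y in (("fence L top edge?",82,560),("fence bottom R",131,585)):print(nm,wb(g(x,y),.059),wb(g(x,y),.019))
E
```

```text
[ 0.56053707 -0.26883737 -0.19078185] -10.930995028149953 [-2.8 -0.4  2.9 -0.4  0.9  1.2 -1.1  1.5]
left end [(16, array([ 84.3, 105.4])), (18, array([ 84.4, 104.6]))]
L base/tooth [(17, array([84.4, 93.3])), (19, array([84.5, 92.6])), (25, array([84.9, 90.4]))]
2nd tooth top edge [(25, array([84.9, 73.9]))]
floor L [(17, array([84.4, 76.4]))]
floor R [(16, array([84.3, 69.6])), (18, array([84.5, 69. ]))]
1st tooth edge [(22, array([84.7, 64. ])), (25, array([84.9, 63.1]))]
flat end [(25, array([84.9, 33.9]))]
ramp foot [(17, array([84.4, 27.6])), (19, array([84.5, 27.3]))]
right end [(17, array([84.4, 12.2]))]
screwL [(19, array([84.5, 98.4]))]
screwR [(19, array([84.5, 18.5]))]
button [  45.8 -105.7] knob [  84.5 -105.2] fence top R edge far end [ -54.  -105.4] [  24.6 -102.6]
fence L top edge? [-50.1 -96.9] [ -73.2 -108.5]
fence bottom R [ -58.3 -111.9] [ -82.7 -125.8]
```

```bash
cat >> h.py <<'E'
def fb(b,f):
    c,s=np.cos(b[2]),np.sin(b[2]); return np.array([c*f[0]+s*f[1],-s*f[0]+c*f[1],f[2]]).round(2)
def w2b(b,p):
    d=np.array(p)[:2]-b[:2];c,s=np.cos(b[2]),np.sin(b[2]);return (np.array([c*d[0]+s*d[1],-s*d[0]+c*d[1],p[2]])*1000).round(1)
E
python3 - <<'E'
from h import *
from station import robot,vision
b=np.load("b2.npy");O=[180,0,float(90+np.degrees(b[2]))]
P=lambda x,y,z:list(b2w(b,[[x,y,z]])[0])
def st(t):print(t,round(robot.current_time_s(),2),w2b(b,robot.current_tool_pos()),fb(b,robot.current_contact_force()))
robot.move_to(P(-.045,-.155,.14),O);st("above")
robot.line_to(P(-.045,-.155,.044),velocity=.08);st("down")
r=robot.line_to(P(-.045,-.110,.044),velocity=.03,f_stop=1.2);st(("contact",r))
q=robot.current_tool_pos();rot=robot.current_eef_rot()
cv2.imwrite("pics/c_wrist.png",vision.grab_frame("wrist")[:,:,::-1]);cv2.imwrite("pics/c_top.png",vision.grab_frame("top")[120:310,360:500,::-1].repeat(3,0).repeat(3,1))
E
```

```text
above 5.13 [ -44.6 -154.5  140.2] [-0.27  0.71 -0.04]
down 6.48 [ -44.4 -155.2   44.8] [0.22 0.07 0.48]
('contact', True) 7.5 [ -45.3 -122.    43.5] [0.88 0.13 0.23]
```

View pics/c_wrist.png

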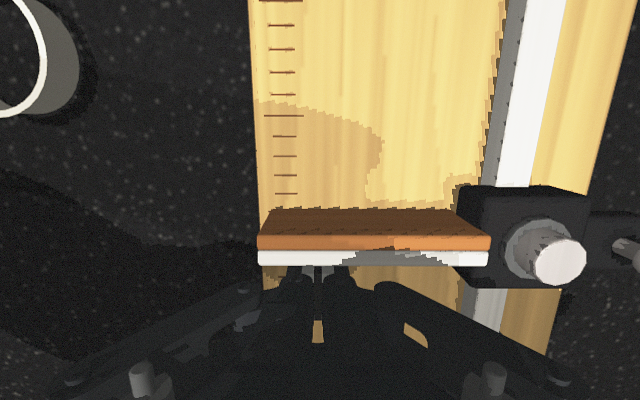

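View pics/c_top.png

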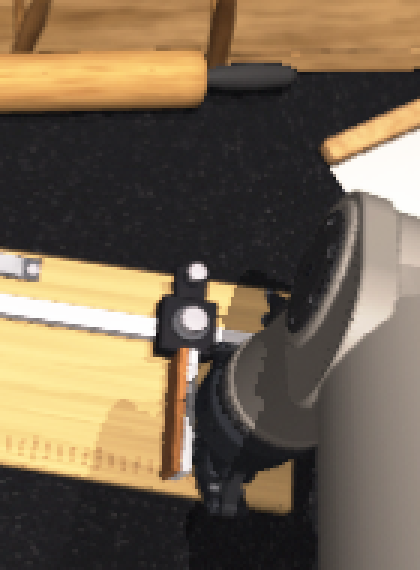

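The fingers are at the right-hand fence face, with the fence plate at row ~255 of the wrist picture. The button is at (560,262). Next I push up to just before the ramp.

```bash
python3 - <<'E'
from h import *
from station import robot,vision
b=np.load("b2.npy")
P=lambda x,y,z:list(b2w(b,[[x,y,z]])[0])
def st(t):print(t,round(robot.current_time_s(),2),w2b(b,robot.current_tool_pos()),fb(b,robot.current_contact_force()))
r=robot.line_to(P(-.045,-.10,.044),velocity=.03,f_stop=6);st(r)
r=robot.line_to(P(-.045,.0,.044),velocity=.04,f_stop=6);st(r)
robot.pause(.2);st('p')
q=robot.current_tool_pos();rot=robot.current_eef_rot();np.save("d_pose.npy",np.r_[q,rot])
cv2.imwrite("pics/d_wrist.png",vision.grab_frame("wrist")[:,:,::-1]);t=vision.grab_frame("top");cv2.imwrite("pics/d_topf.png",t[:,:,::-1]);cv2.imwrite("pics/d_top.png",cv2.resize(t[180:300,280:470,::-1],None,fx=4,fy=4,interpolation=cv2.INTER_CUBIC))
E
```

```text
False 8.52 [-44.4 -99.3  44.3] [-0.31  0.16 -0.6 ]
False 11.17 [-45.1  -0.   44. ] [-0.6  -1.49  0.46]
p 11.37 [-45.1  -0.1  44. ] [ 0.29 -1.49  0.88]
```

View pics/d_wrist.png

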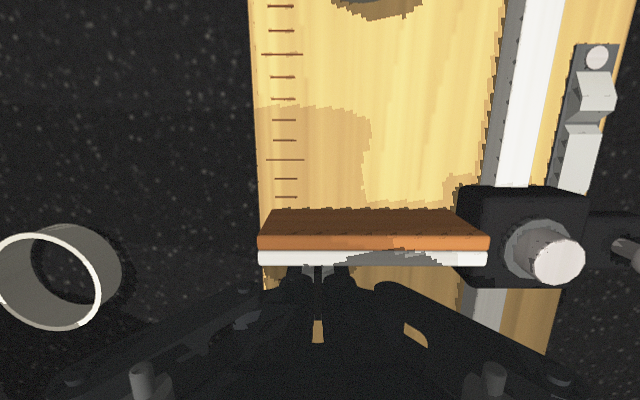

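View pics/d_top.png

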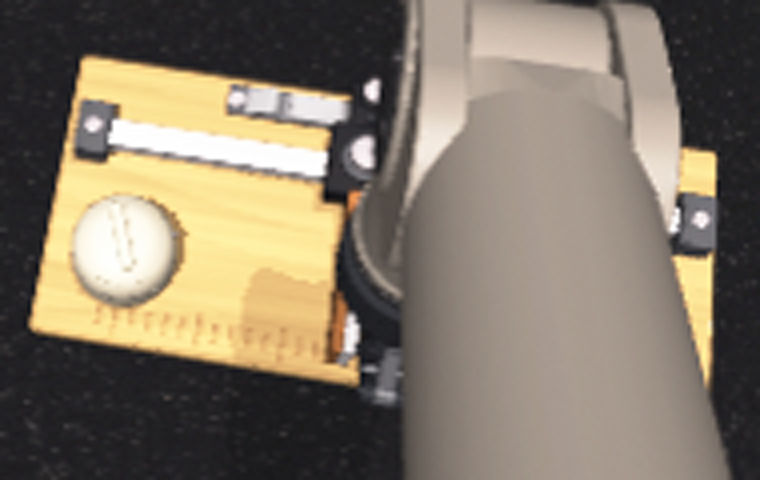

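```bash
python3 - <<'E'
import cv2
im=cv2.imread("pics/d_wrist.png")
cv2.imwrite("pics/d1.png",cv2.resize(im[35:290,450:640],None,fx=3,fy=3,interpolation=cv2.INTER_CUBIC)[:600+165])
E
```

```text
(no output)
```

View pics/d1.png

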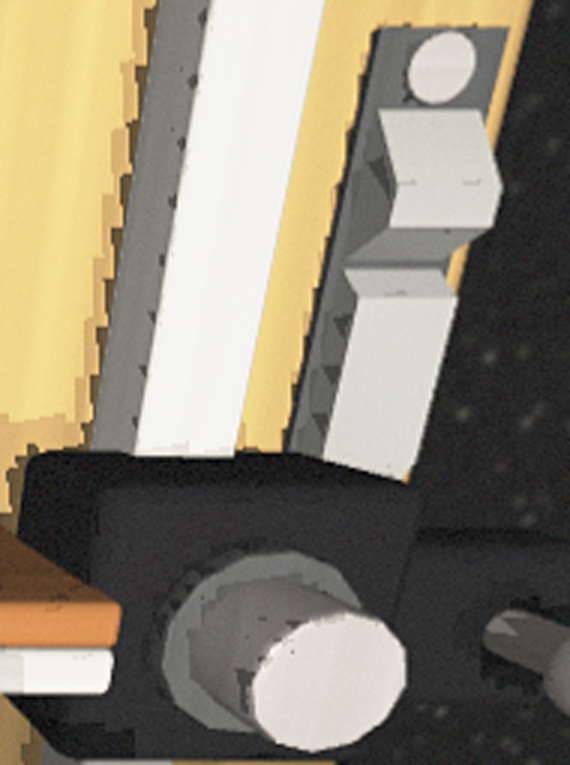

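```bash
python3 - <<'E'
from h import *
from station import vision
b=np.load("b2.npy")
q=np.load("d_pose.npy");cal=vision.calibration("wrist");E=wext(cal,q[:3],q[3:])
g=lambda x,y:np.array((450+x/3-.33,35+y/3-.33))
def m(n,x,y,z):
    w=unproj(cal,g(x,y),z,E);print(n,z,w2b(b,[w[0],w[1],z]))
m("button",328,682,.069);m("fence top L",60,602,.059);m("fence top R",60,692,.059);m("fence top end",121,610,.059)
for z in(.016,.018,.02):m("Vbottom",395,265,z)
for z in (.022,.023,.025):
  m("far edge",440,228,z);m("near edge",400,297,z)
m("far tooth ridge",395+50,182,.025);m("left base edge",440,28,.018);m("screw",442,68,.019)
E
```

```text
button 0.069 [44.9 18.5 69. ]
fence top L 0.059 [15.2 25.2 59. ]
fence top R 0.059 [17.1 11.8 59. ]
fence top end 0.059 [23.6 24.1 59. ]
Vbottom 0.016 [86.7 69.  16. ]
Vbottom 0.018 [85. 69. 18.]
Vbottom 0.02 [83.3 69.  20. ]
far edge 0.022 [87.3 74.7 22. ]
near edge 0.022 [83.6 64.  22. ]
far edge 0.023 [86.4 74.7 23. ]
near edge 0.023 [82.7 64.  23. ]
far edge 0.025 [84.6 74.6 25. ]
near edge 0.025 [81.  64.1 25. ]
far tooth ridge 0.025 [83.6 81.4 25. ]
left base edge 0.018 [ 83.2 104.4  18. ]
screw 0.019 [84.1 98.6 19. ]
```

Carriage is 18.5 mm ahead of the TCP, and the V-notch is at y=69.0 with its near edge at 64, matching the 5 mm drop-in. So seating should come at TCP y ≈ 50.5.

```bash
python3 - <<'E'
from h import *
from station import robot,vision
b=np.load("b2.npy")
P=lambda x,y,z:list(b2w(b,[[x,y,z]])[0])
def st(t):print(t,round(robot.current_time_s(),2),w2b(b,robot.current_tool_pos()),fb(b,robot.current_contact_force()))
ok=True
for y in(.008,.012,.016,.022,.030,.043):
    r=robot.line_to(P(-.045,y,.044),velocity=.02,f_stop=8);st((y,r))
    if r:break
else:
  for y in (.045,.046,.047,.048,.049,.0495):
    r=robot.line_to(P(-.045,y,.044),velocity=.01,f_stop=6);st((y,r))
    if r:break
E
```

```text
(0.008, False) 12.02 [-45.3   9.1  43.8] [-0.08 -0.35 -0.52]
(0.012, False) 12.37 [-45.3  11.6  43.7] [ 0.3  -1.73 -1.03]
(0.016, False) 12.72 [-45.4  12.3  43.8] [ 0.35 -7.28 -2.73]
(0.022, False) 13.17 [-45.3  15.9  43.9] [ 0.63 -8.84 -3.14]
(0.03, False) 13.72 [-45.2  30.8  43.9] [-0.21 -0.62 -1.05]
(0.043, False) 14.52 [-44.3  45.1  44.3] [-0.07  0.57 -0.67]
(0.045, False) 14.87 [-44.9  45.4  44.1] [-0.64  0.03 -0.48]
(0.046, False) 15.12 [-45.   46.1  44. ] [-0.07 -0.4   0.1 ]
(0.047, False) 15.37 [-45.   46.9  44. ] [0.06 0.59 0.75]
(0.048, False) 15.62 [-45.   47.9  44. ] [-0.58 -0.89 -0.74]
(0.049, False) 15.87 [-45.   49.7  44. ] [0.17 0.29 0.64]
(0.0495, False) 16.12 [-45.   49.8  44. ] [-0.54 -0.01  0.35]
```

```bash
python3 - <<'E'
from h import *
from station import robot,vision
b=np.load("b2.npy")
q=robot.current_tool_pos();rot=robot.current_eef_rot();np.save("e_pose.npy",np.r_[q,rot])
w=vision.grab_frame("wrist")[:,:,::-1];cv2.imwrite("pics/e_wrist.png",w);t=vision.grab_frame("top")[:,:,::-1];cv2.imwrite("pics/e_topf.png",t)
s=vision.grab_frame("scene")[:,:,::-1];cv2.imwrite("pics/e_scene.png",s)
a=cv2.resize(w[100:290,450:640],None,fx=3,fy=3,interpolation=cv2.INTER_CUBIC)
cv2.imwrite("pics/e1.png",a)
cv2.imwrite("pics/e2.png",cv2.resize(t[180:300,280:430],None,fx=4,fy=4,interpolation=cv2.INTER_CUBIC))
cv2.imwrite("pics/e3.png",cv2.resize(s[150:250,290:450],None,fx=5,fy=5,interpolation=cv2.INTER_CUBIC))
E
```

```text
(no output)
```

View pics/e1.png

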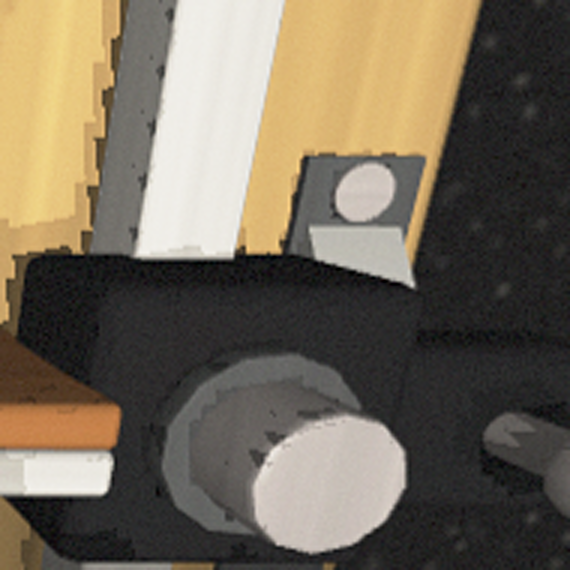

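View pics/e2.png

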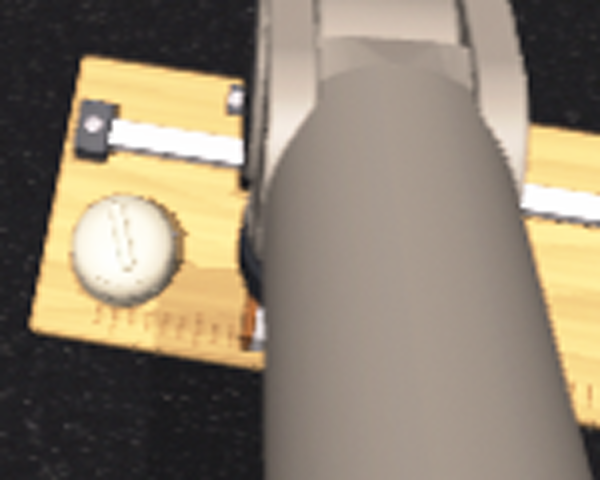

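View pics/e3.png

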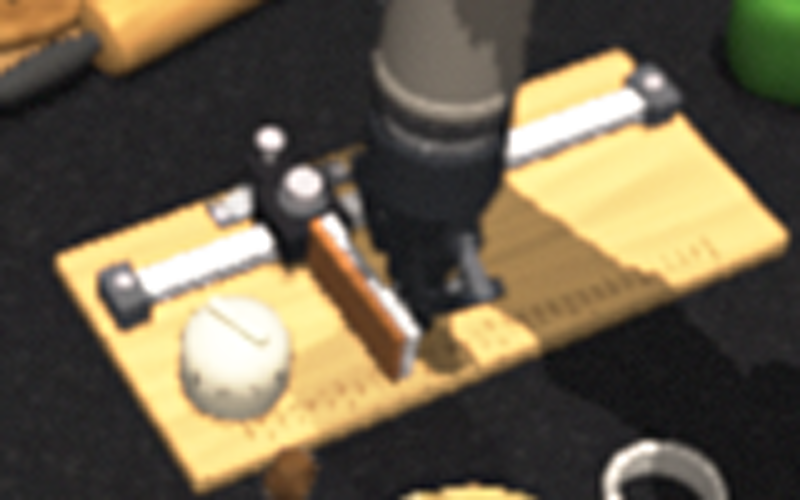

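```bash
python3 - <<'E'
from h import *
from station import vision,robot
b=np.load("b2.npy")
cal=vision.calibration("wrist")
def run(im,pose,oy,pts):
    q=np.load(pose);E=wext(cal,q[:3],q[3:])
    for n,x,y,z in pts:
        w=unproj(cal,np.array((450+x/3-.33,oy+y/3-.33)),z,E);print(n,w2b(b,[w[0],w[1],z]),w2b(b,q[:3]))
run(0,"e_pose.npy",100,[("button",328,482,.069),("fL",60,403,.059),("fR",60,495,.059),("screw",366,192,.019),("lefttoothedge",355,225,.02)])
# subpixel shift of button/fence between d and e via template matching
d=cv2.imread("pics/d_wrist.png",0);e=cv2.imread("pics/e_wrist.png",0)
for nm,(r0,r1,c0,c1) in {"button":(235,290,530,590),"fence":(225,275,300,480),"knob":(230,275,605,636)}.items():
    T=d[r0:r1,c0:c1];S=e[r0-8:r1+8,c0-3:c1+3]
    m=cv2.matchTemplate(S,T,cv2.TM_CCOEFF_NORMED);_,v,_,l=cv2.minMaxLoc(m);print(nm,v,l[0]-3,l[1]-8,m[:,l[0]].round(3)[max(0,l[1]-2):l[1]+3])
# scene view knob
cs=vision.calibration("scene")
for n,x,y in(("knob",269,138),("button",305,180)):
    w=unproj(cs,(290+x/5-.4,150+y/5-.4),.069);print("scene",n,w2b(b,[w[0],w[1],.069]))
s=cv2.imread("pics/a_scene.png")
E
```

```text
button [44.9 69.  69. ] [-45.   49.8  44. ]
fL [15.3 75.7 59. ] [-45.   49.8  44. ]
fR [17.2 62.  59. ] [-45.   49.8  44. ]
screw [84.3 98.8 19. ] [-45.   49.8  44. ]
lefttoothedge [82.9 93.3 20. ] [-45.   49.8  44. ]
button 0.9897601008415222 0 -1 [0.904 0.962 0.99  0.958 0.9  ]
fence 0.9510030746459961 0 -1 [0.822 0.909 0.951 0.918 0.842]
knob 0.901623010635376 0 -1 [0.732 0.838 0.902 0.867 0.774]
scene knob [82.  72.6 69. ]
scene button [43.8 70.3 69. ]
```

The button, and so the carriage, is at y = 69.0 mm, the notch position. The force on the finger has dropped to zero, and the knob shows no height shift, so the pin is seated. Next: back off, rise, and press the button.

```bash
python3 - <<'E'
from h import *
from station import robot,vision
b=np.load("b2.npy")
P=lambda x,y,z:list(b2w(b,[[x,y,z]])[0])
def st(t):print(t,round(robot.current_time_s(),2),w2b(b,robot.current_tool_pos()),fb(b,robot.current_contact_force()))
robot.line_to(P(-.045,.030,.044),velocity=.05);st("back")
robot.line_to(P(-.045,.030,.125),velocity=.12)
robot.line_to(P(.045,.069,.125),velocity=.12);st("over")
robot.line_to(P(.045,.069,.094),velocity=.06);st("near")
q=robot.current_tool_pos();rot=robot.current_eef_rot();np.save("f_pose.npy",np.r_[q,rot])
cv2.imwrite("pics/f_wrist.png",vision.grab_frame("wrist")[:,:,::-1])
s=vision.grab_frame("scene")[:,:,::-1]
cv2.imwrite("pics/f3.png",cv2.resize(s[130:250,290:450],None,fx=5,fy=5,interpolation=cv2.INTER_CUBIC))
E
```

```text
back 16.81 [-45.1  29.6  43.9] [0.36 0.57 0.55]
over 18.6 [ 44.4  68.4 124.6] [-0.38 -0.8   0.13]
near 19.27 [45.  69.  93.9] [-0.57  0.59  0.58]
```

View pics/f_wrist.png

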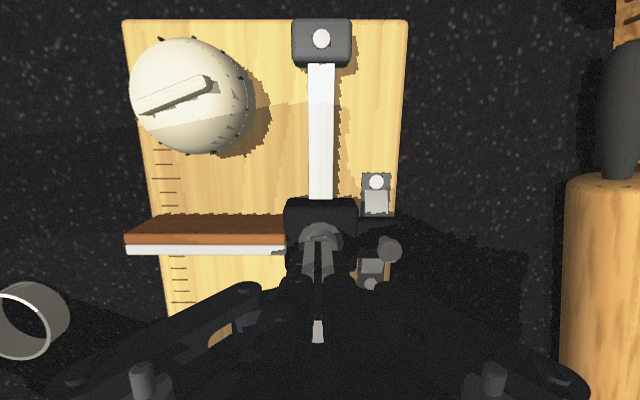

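View pics/f3.png

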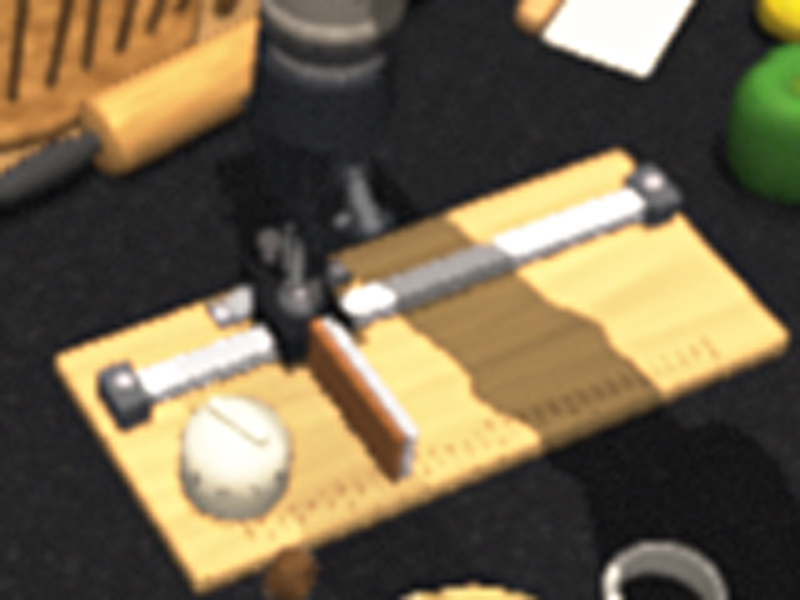

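Fingers are over the button: wrist (320,245), with the collar showing around the tips. The fence didn't move when they backed off. Now I press.

```bash
python3 - <<'E'
from h import *
from station import robot,vision
b=np.load("b2.npy")
P=lambda x,y,z:list(b2w(b,[[x,y,z]])[0])
def st(t):print(t,round(robot.current_time_s(),2),w2b(b,robot.current_tool_pos()),fb(b,robot.current_contact_force()))
for z in (.088,.085,.082,.079,.077,.075,.073,.071,.069,.067,.065,.062,.059,.056):
    robot.line_to(P(.045,.069,z),velocity=.02,f_stop=18);st(z)
    if robot.current_contact_force()[2]>16:break
E
```

```text
0.088 19.82 [44.9 69.  87.8] [ 0.31  0.61 -0.4 ]
0.085 20.12 [45.4 69.  85.2] [0.64 0.13 1.01]
0.082 20.42 [45.4 69.  82.3] [0.85 0.16 2.16]
0.079 20.72 [45.4 69.  78.9] [ 1.75 -0.27  3.3 ]
0.077 20.97 [45.4 69.1 78.2] [-0.91  0.36  8.  ]
0.075 21.22 [45.5 69.1 78. ] [-4.66  0.57 14.59]
0.073 21.47 [45.5 69.1 77.9] [-6.55  0.56 21.37]
```

The hard stop is at tip height 60.9 mm, against 61 mm expected, with about 4 N of friction before it and 21 N on the stop. I retreat and check.

```bash
python3 - <<'E'
from h import *
from station import robot,vision
b=np.load("b2.npy")
P=lambda x,y,z:list(b2w(b,[[x,y,z]])[0])
def st(t):print(t,round(robot.current_time_s(),2),w2b(b,robot.current_tool_pos()),fb(b,robot.current_contact_force()))
robot.line_to(P(.045,.069,.11),velocity=.06)
robot.line_to(P(.045,.069,.2),velocity=.15)
robot.move_to(P(.04,-.02,.2),[180,0,-11]);robot.pause(.3);st("look")
q=robot.current_tool_pos();rot=robot.current_eef_rot();np.save("g_pose.npy",np.r_[q,rot])
w=vision.grab_frame("wrist")[:,:,::-1];cv2.imwrite("pics/g_wrist.png",w)
cv2.imwrite("pics/g1.png",cv2.resize(w[110:300,100:300],None,fx=3.5,fy=3.5,interpolation=cv2.INTER_CUBIC)[:600])
s=vision.grab_frame("scene")[:,:,::-1]
cv2.imwrite("pics/g3.png",cv2.resize(s[130:250,290:450],None,fx=5,fy=5,interpolation=cv2.INTER_CUBIC))
E
```

```text
look 24.48 [ 40.  -19.7 199.9] [-0.08  0.72 -0.65]
```

View pics/g1.png

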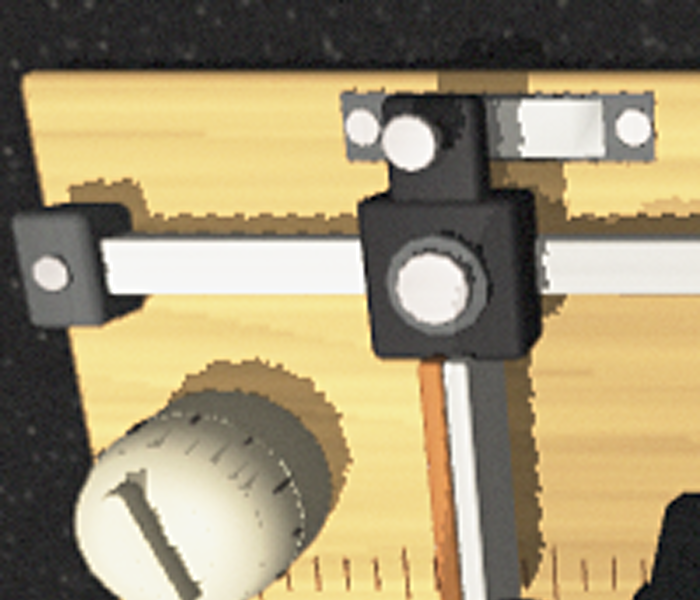

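View pics/g3.png

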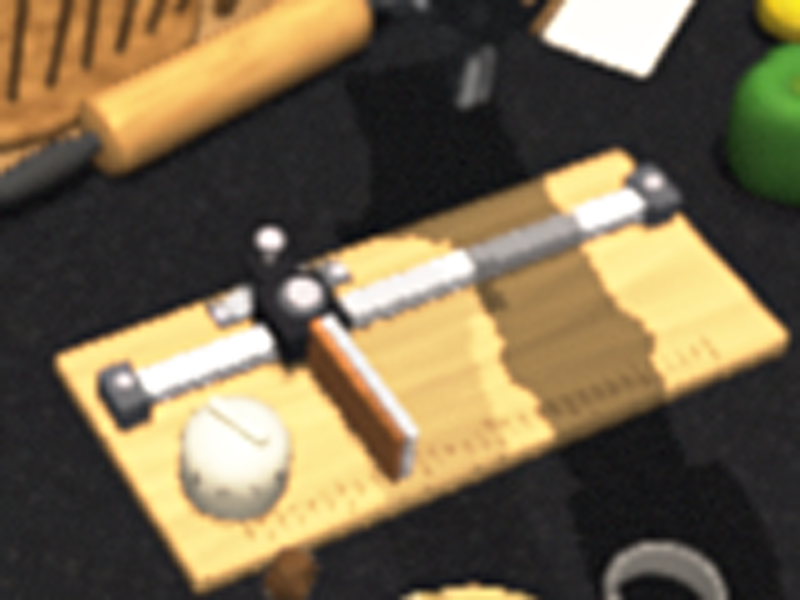

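View pics/g_wrist.png

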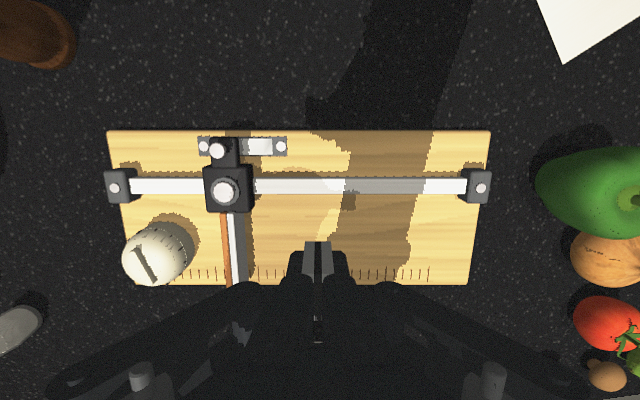

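```bash
python3 - <<'E'
from h import *
from station import vision
b=np.load("b2.npy");q=np.load("g_pose.npy");cal=vision.calibration("wrist");E=wext(cal,q[:3],q[3:])
def m(n,x,y,z):
    w=unproj(cal,(100+x/3.5-.4,110+y/3.5-.4),z,E);print(n,z,w2b(b,[w[0],w[1],z]))
for z in(.061,.069):m("button",432,287,z)
for z in(.069,.072):m("knob",409,143,z)
m("screwL",362,128,.019);m("screwR",634,128,.019)
E
```

```text
button 0.061 [45.9 68.1 61. ]
button 0.069 [47.8 65.4 69. ]
knob 0.069 [84.3 67.9 69. ]
knob 0.072 [84.6 66.9 72. ]
screwL 0.019 [84.2 98.4 19. ]
screwR 0.019 [84.2 18.3 19. ]
```

Button and knob both agree with "down" heights. Position reads 68.0 here against 69.0 before, so I'll check once more from straight above to remove the parallax.

```bash
python3 - <<'E'
from h import *
from station import robot,vision
b=np.load("b2.npy")
P=lambda x,y,z:list(b2w(b,[[x,y,z]])[0])
robot.line_to(P(.04,.069,.2),velocity=.12);robot.pause(.3);print(robot.current_time_s())
q=robot.current_tool_pos();rot=robot.current_eef_rot();np.save("h_pose.npy",np.r_[q,rot]);print(w2b(b,q))
w=vision.grab_frame("wrist")[:,:,::-1];cv2.imwrite("pics/h_wrist.png",w)
cv2.imwrite("pics/h1.png",cv2.resize(w[120:220,250:390],None,fx=5,fy=5,interpolation=cv2.INTER_CUBIC))
E
```

```text
25.7667
[ 39.9  68.1 199.9]
```

View pics/h1.png

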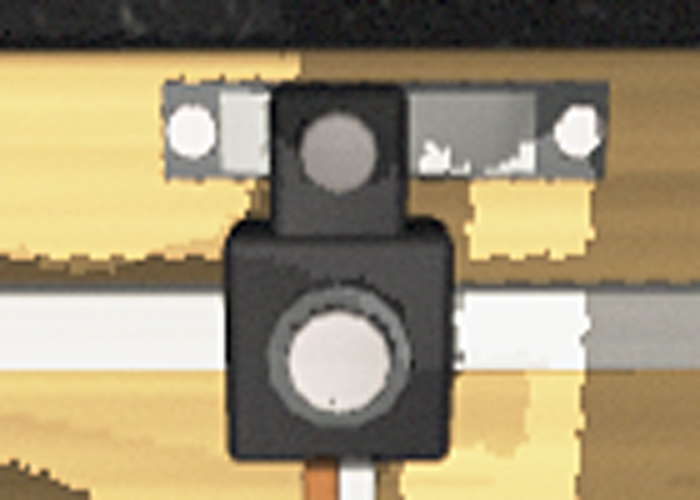

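```bash
python3 - <<'E'
from h import *
from station import vision
b=np.load("b2.npy");q=np.load("h_pose.npy");cal=vision.calibration("wrist");E=wext(cal,q[:3],q[3:])
def m(n,x,y,z):
    w=unproj(cal,(250+x/5-.4,120+y/5-.4),z,E);print(n,z,w2b(b,[w[0],w[1],z]))
m("button",339,360,.061);m("knob",338,152,.069);m("carL",226,300,.05);m("carR",453,300,.05)
m("screwL",190,131,.019);m("screwR",577,131,.019);m("endL",163,131,.018);m("endR",609,131,.018);m("ramp foot",537,131,.019)
E
```

```text
button 0.061 [45.8 68.1 61. ]
knob 0.069 [84.7 68.3 69. ]
carL 0.05 [55.1 89.7 50. ]
carR 0.05 [55.  46.3 50. ]
screwL 0.019 [84.5 98.8 19. ]
screwR 0.019 [84.4 19.  19. ]
endL 0.018 [ 84.5 104.5  18. ]
endR 0.018 [84.3 12.2 18. ]
ramp foot 0.019 [84.4 27.2 19. ]
```

```bash
python3 - <<'E'
import cv2,numpy as np
e=cv2.resize(cv2.imread("pics/e_scene.png")[130:250,290:450],None,fx=5,fy=5,interpolation=cv2.INTER_CUBIC)
g=cv2.imread("pics/g3.png");f=cv2.imread("pics/f3.png")
for n,A in(("e->f",f),("e->g",g)):
  for nm,(r0,r1,c0,c1) in {"fence":(360,480,300,410),"timer":(390,520,180,295),"knob":(222,258,250,290),"button":(270,315,280,330)}.items():
    m=cv2.matchTemplate(A[r0-15:r1+15,c0-15:c1+15],e[r0:r1,c0:c1],cv2.TM_CCOEFF_NORMED);_,v,_,l=cv2.minMaxLoc(m);print(n,nm,round(v,3),(l[0]-15)/5,(l[1]-15)/5)
E
```

```text
e->f fence 0.686 0.0 0.0
e->f timer 0.976 0.0 0.2
e->f knob 0.739 -0.2 0.4
e->f button 0.716 -1.2 1.6
e->g fence 0.784 0.0 0.0
e->g timer 0.997 0.0 0.0
e->g knob 0.999 0.0 0.0
e->g button 0.889 -0.4 1.6
```

```bash
python3 - <<'E'
from station import robot,workorder
print(robot.current_time_s(),robot.current_contact_force().round(2)); print(workorder.close_job())
E
```

```text
25.8167 [-0.6   0.27  0.99]
the job is handed in; nothing more can be done
None
```

The fence is at the preset notch with the pin down, the lock button is fully down, and the job was handed in at 25.8 s. All pushing was with shut fingers; nothing was gripped.

**Fence:** I pushed it about 174 mm along the rail. The ramp took up to 8.8 N, more than the stated 5 N. After that the force fell to about zero, and I stopped at the notch. The carriage moved about 1 mm ahead of the fingers, as if drawn into the notch. It read 69.0 mm along the board against 69.0 mm for the notch. The knob sat at the same height as it did before the ramp.

**Lock button:** It met its hard stop with the fingertips at 60.9 mm, against 61 mm when fully down. The force was about 4 N on the way down and 21 N at the stop. The later pictures also show it down.

**Last checks:**
- **Position:** Two later views from other directions put the carriage at about 68.1 mm, roughly 1 mm short of the notch. I put this down to camera calibration error. The fixed camera shows the knob and fence unmoved from seating to after the press.
- **Seating:** I did not do an extra push to test whether the pin holds.
- **Bystanders:** The timer did not move in the pictures. The pepper mill and salt shaker looked unmoved in the wrist pictures, but I did not measure them.

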